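# Set and lock the wheel height on a glass edge grinder

## Task

The setter has turned the scale ring of the glass edge grinder for the next batch: with the fingertips, push the handwheel round by its upright finger knob until the index mark on the wheel's rim lines up with the one long line on the ring. Then push the clamp lever clockwise round to its stop to lock the setting, leaving the mark on the line. Push gently, do not pinch or grip anything, and leave the stone, glass, tape and knife where they lie.

Things in the scene. Friction and masses are not known exactly. Their poses are not given: they have to be found in the camera images.
- handwheel (a joint): Handwheel angle (rad), 0 when its index mark points along the grinder's own +x, growing anticlockwise from above; stops at -2.9 and +2.9. A flat dark cast disc, 132 mm diameter, lying on the grinder's table, face at most 14 mm above the table. Needs about 0.1 N m (2 N at the finger knob), stays where left. It lifts the grinding wheel 2 mm a radian.
- wheel_centre (a point): Point on the handwheel's vertical axis, 13 mm above the grinder's table. The hub here is 40 mm in diameter and rises 20 mm (its 16 mm screw head 26 mm) above the table.
- index_mark (a point): The index mark: one white radial line (38 mm long, 3.4 mm wide) that runs out to the handwheel's rim; the point lies on the rim, 66 mm from the axis, 8 mm above the table, straight across the wheel from the finger knob.
- long_line (a point): The target: the one long black line (24 mm long, 3.4 mm wide; the other 35 are 7.5 mm long, 10 degrees apart) on the white scale ring round the handwheel (184 mm outer diameter, 6 mm high, fixed while you work). The point is at the line's inner end, 66 mm from the axis, 8 mm above the table: it coincides with the index mark when they line up.
- finger_knob: Upright turned aluminium finger knob of the handwheel, free to spin on its pin, 22 mm diameter, 37 mm tall, 48 mm from the wheel's axis. Origin at the centre of its foot, 13 mm above the table; its top is 50 mm above the table.
- clamp_lever (a joint): Clamp lever angle (rad), 0 slack, growing clockwise from above to its stop at 1.57 (locked). At 0 its arm points along the grinder's own -x, at 1.57 along its +y, towards the fence. Starts at 0 to 0.3, needs about 0.12 N m (2 N at the ball), stays where left.
- lever_pivot (a point): Point on the lever's vertical axis, 43 mm above the table, at the height of the ball's centre. The hub is a steel cone of 30 mm diameter, 36 mm high.
- edger: Glass edge grinder, fixed; steel table 400 (x) by 600 (y) mm, top 165 mm above the bench. Origin on the bench under the table's centre. In its frame, mm: handwheel axis (0,-160); lever pivot (100,-35); fence y 66 to 86, 34 high; grinding wheel (-70,38), 100 diameter, with guard 52 high; thin coolant pipe (-145,-5), 80 high.
- dressing_stone: Loose grey abrasive stone, 26 x 100 x 26 mm, lying on the grinder's table on the robot's side of the lever; leave alone. Origin under its centre.
- glass_sample: Loose pane of 180 x 120 x 10 mm glass on the grinder's table beyond the fence; leave alone. Origin under its centre.
- tape_roll: Loose roll of tape, 104 mm diameter, 50 mm high, on the bench to the robot's right; leave alone. Origin under its centre.
- knife: Loose utility knife, 158 mm long with its blade, 26 mm wide, on the bench to the robot's right; leave alone. Origin under its handle's centre.
- lever_ball (a point): Black plastic ball of 26 mm diameter at the end of the lever's steel arm (11 mm thick, rising from 26 to 42 mm above the table). The point is the ball's centre, 70 mm from the pivot axis and 43 mm above the table.

How it is judged (in metres and radians):
On the way, in this order (a step that is already met when the one before it is completed fails the run):
1. the handwheel stands still with its index mark on the long line, the lever still slack (horizontal distance between index_mark and long_line below 0.0035 m and velocity of joint handwheel between -0.05 and 0.05 rad/s and value of joint clamp_lever below 0.7 rad), for 0.3 s.
2. the clamp lever is pushed round to its locked end (value of joint clamp_lever above 1.35 rad), for 0.2 s.
At the end, for the whole second after the job is handed in: The index mark is within 3.5 mm (about 3 degrees) of the long line, the clamp lever is past 1.35 rad of its 1.57 rad travel, and the handwheel is at rest (horizontal distance between index_mark and long_line below 0.0035 m and value of joint clamp_lever above 1.35 rad and velocity of joint handwheel between -0.03 and 0.03 rad/s); the robot touches nothing.
It fails at once if the fingers push on the grinder or grip any part of it (knob, lever) with more than 25 N (contact force between the fingers and edger above 25 N).
It fails at once if a bystander is moved more than 15 mm (distance of any of dressing_stone, glass_sample, tape_roll, knife from where it was at the start of the episode above 0.015 m).
It also fails if it takes over 64 s, if anything falls off the work surface, if the arm or the gripper's body presses on something with over 40 N, if the wrist force passes 120 N, or if a joint passes its speed limit or range.

## Robot

A 7-joint arm with a two-finger parallel gripper is mounted at the origin on the work surface. World frame = base frame: x ahead of the robot, y to its left, z up, the work surface at z = 0. Lengths are in mm, angles in rad, forces in N, time in s.
With the tool pointing down it reaches from about 400 to 875 mm from the base axis. Payload 4.4 kg.
Tool frame: the origin (TCP) lies midway between the tips of the shut fingers; the grasp point (between the pads) lies 19 mm behind it; x points along the fingers, y is the direction in which the jaws open and shut, and the axes are right-handed (so a half turn about x gives the same grasp; the last joint's range is limited). The gripper opens to 85 mm and grips with 20 to 120 N. Pads are 22 mm wide; open, the fingers measure 114 mm over their backs; the gripper's body (76 mm by 85 mm) begins 54 mm behind the grasp point. The pads swing forward as they close: fully open they stand 13 mm farther back than shut.
Start: joints at [-1.356, 0.628, 0.038, 1.517, -0.027, 0.996, -0.02], TCP at [180.105, 624.564, 198.013] pointing down, gripper open.
Joint ranges: [-3.06, 3.06], [-0.37, 2.12], [-1.25, 1.32], [0.18, 2.47], [-1.1, 4.24], [0.23, 1.98], [-2.94, 2.94]. Speed limits (rad/s): [2.57, 2.57, 3.14, 3.14, 3.14, 3.14, 3.14].

## Interface

Orientations are given as [roll, pitch, yaw] about the fixed x, y, z axes, in that order (R = Rz(yaw) Ry(pitch) Rx(roll)).
In Python, from cell import ctrl gives the robot as it stands.
- The arm moves only by the tool arm_command, never from a script. Its argument "series" is a list of rows, each a list of 7 numbers: the opening, from 0 (shut) to 1 (fully open), then the shift along the world's x, y, z in cm, then the turn, a rotation vector about the world's x, y, z in degrees. In form: [[claw, x, y, z, rx, ry, rz], ...]. A call has 1 to 20 rows; each row shifts and turns the commanded pose from where the row before left it; what a row does not reach is not made up. A row lasts 1/12 s, in which the tool goes at most 41.7 mm and 7.16 degrees, less where a joint would pass 70% of its speed; a pose out of reach is approached as far as the arm can. A call with a gripper value outside its range is refused whole. The fingers move at their own pace and stop on an object; the grip force is fixed at half the most. Time passes only in rows, so rows that do not move let the fingers close. It gives the time, the measured TCP pose, the force and the opening at its end, in the units of the state.
- ctrl.read_state(): the state, without advancing time (a new reading comes with each control period).
- ctrl.get_image(name): name is "scene" or "side" or "wrist"; returns the picture (384x512x3 uint8, blue, green, red); there is no depth.
- ctrl.calibration(name): a dict with "fovy" (degrees; the focal length in pixels is half the picture's height over the tangent of half this angle, whatever the lens; pixels are square), "cx", "cy" (the principal point, pixels), "cam_to_world" (4x4, takes a point from camera to world coordinates); the wrist camera has in their place "T_tool_cam" (4x4, takes a point from camera to tool coordinates, whose origin is the TCP and whose axes are the tool frame's). Camera axes: x right, y up, looking along -z (the intrinsics and any distortion apply to the point x, -y, -z); pixel columns grow to the right and rows downward; lengths in mm; the calibration is good to about 2 mm. A picture is of the moment at which its call begins: read the wrist's pose just before it. calibration takes no time and is no camera call.
- ctrl.finish_job(): hands the job in, once; it reports no verdict.
Trained networks look in the newest picture that a camera, given by its name, has taken for a name from the list of things; names that differ only in an ending like _2 or _b are one class to them, and where a whole thing is asked for, a point or a joint stands for the part that bears it (a point fixed in the world has none). Each returns a list of dicts, best first, with "conf" (0 to 1); they miss things now and then, are a little off and sometimes report something else, mostly with a low value. They report only what shows in the picture. A call takes as long as a camera call.
- ctrl.spot_in(label, camera): "centre" ([x, y, z] in mm, in world coordinates, good to about 4 mm: the middle of the surface that is visible of it).
The state is a dict: "clock": time; "qpos": joint angles; "qd": joint speeds; "tau": joint torques, N m; "eef_pos": TCP position; "tool_rot": TCP orientation; "force": force on the tool from outside, world axes, zero at the start; "torque": the same for the moment, N m; "width": finger opening in mm.
Only numpy, scipy, OpenCV 4.12 (cv2) and the standard library are available. Lean on these libraries where they do the work, as an engineer would, in place of code of your own. Each camera call takes 0.05 s, during which the arm holds its last target.

## Working session

There is one attempt and no reset: what is moved stays moved. The work goes in short steps, Python scripts to look and compute and a tool call to move; the robot and the scene stay as the last step left them, time stands still between calls to the robot, and variables do not carry over. Pictures are saved under pics/ and viewed, and the job is handed in when it is done.

Besides the shell and the picture viewer there is one more tool, called after "Call:" as name(argument=value, ...) on one line, values as JSON. arm_command: Moves the arm, as the interface text tells. Its arguments: {"type":"object","properties":{"series":{"type":"array"}},"required":["series"]}

```bash
ls; mkdir -p pics
python3 - <<'E'
from cell import ctrl
import cv2
s=ctrl.read_state();print(s)
for n in("scene","side","wrist"):
    cv2.imwrite(f"pics/{n}0.png",ctrl.get_image(n));c=ctrl.calibration(n);print(n,c)
    for l in ("wheel_centre","index_mark","long_line","finger_knob","lever_ball","lever_pivot","edger","dressing_stone"):
        r=ctrl.spot_in(l,n);print(l,[(x['conf'],x['centre']) for x in r[:2]])
E
```

```text
pics
{'clock': 0.0, 'qpos': array([-1.35576076,  0.62935421,  0.03846461,  1.51842344, -0.02696636,
        0.9963127 , -0.02002547]), 'qd': array([ 4.57650503e-04, -2.28178403e-05, -5.27555632e-05, -1.32870619e-03,
        6.44771154e-04,  2.03844152e-03, -3.59312156e-04]), 'tau': array([-9.94213769e-05, -5.63389564e+01,  1.22617867e+00, -1.93449730e+01,
        1.10016949e-02,  1.05383285e-02,  1.05059598e-05]), 'eef_pos': array([179.94969557, 623.83719587, 197.06663795]), 'tool_rot': array([-1.5356999 ,  1.56881709, -1.81656221]), 'force': array([-0.56029117,  1.01635871,  0.53249761]), 'torque': array([-0.02163829, -0.01398801,  0.01858303]), 'width': 85.19357985494094}
scene {'fovy': 49.800701140632725, 'cx': 255.8295678164892, 'cy': 188.8554536851299, 'cam_to_world': array([[ 2.07587071e-02, -5.28518549e-01,  8.48667909e-01,
         1.41312366e+03],
       [ 9.99779529e-01,  1.36543991e-02, -1.59515012e-02,
        -8.46419806e+01],
       [-3.15738602e-03,  8.48811935e-01,  5.28685474e-01,
         7.26332960e+02],
       [ 0.00000000e+00,  0.00000000e+00,  0.00000000e+00,
  
[... 1150 characters left out ...]
25.3, 161.9])]
dressing_stone [(0.94, [375.0, 58.0, 190.2]), (0.51, [504.1, 3.0, 208.7])]
wrist {'fovy': 70.68089423613928, 'cx': 255.52683936548556, 'cy': 193.6317902301988, 'T_tool_cam': array([[ 4.17291385e-04,  3.01447187e-01, -9.53482784e-01,
        -1.75762821e+02],
       [ 9.99999909e-01, -2.10595608e-04,  3.71068990e-04,
        -6.53022351e-01],
       [-8.89415833e-05, -9.53482852e-01, -3.01447247e-01,
        -7.65192965e+01],
       [ 0.00000000e+00,  0.00000000e+00,  0.00000000e+00,
         1.00000000e+00]])}
wheel_centre []
index_mark []
long_line []
finger_knob [(0.31, [382.8, 343.1, 89.9])]
lever_ball []
lever_pivot []
edger [(0.87, [378.5, 341.9, 87.0])]
dressing_stone []
```

View pics/scene0.png

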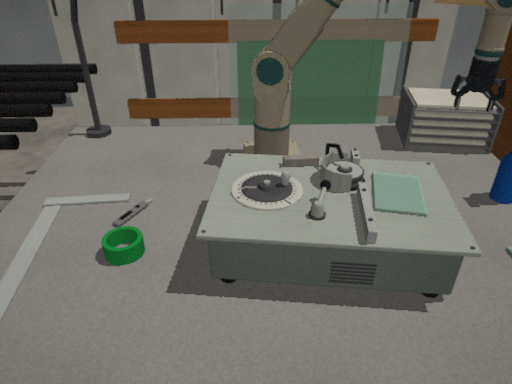

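View pics/side0.png

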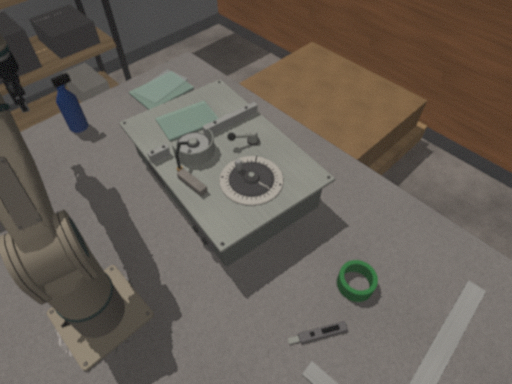

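View pics/wrist0.png

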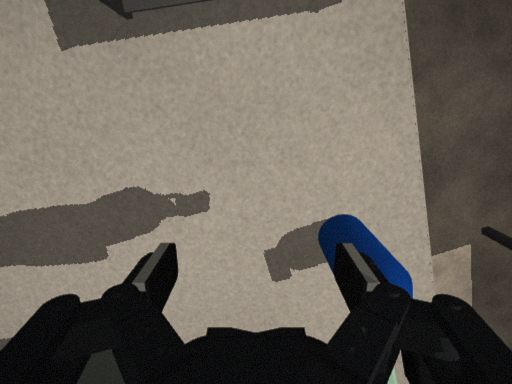

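```bash
cat > h.py <<'E'
import numpy as np, cv2
from cell import ctrl
def K(c):
    f=192/np.tan(np.radians(c['fovy'])/2); return f,c['cx'],c['cy']
def proj(c,P,T=None):
    T=c['cam_to_world'] if T is None else T
    P=np.atleast_2d(P); q=(P-T[:3,3])@T[:3,:3]
    f,cx,cy=K(c); return np.c_[cx+f*q[:,0]/-q[:,2], cy-f*q[:,1]/-q[:,2]]
def unproj(c,uv,z,T=None):
    T=c['cam_to_world'] if T is None else T
    f,cx,cy=K(c);uv=np.atleast_2d(uv)
    d=np.c_[(uv[:,0]-cx)/f,-(uv[:,1]-cy)/f,-np.ones(len(uv))]@T[:3,:3].T
    o=T[:3,3]; return o+d*((z-o[2])/d[:,2])[:,None]
def top(c,img,x0,x1,y0,y1,z,s,T=None):
    # picture: up=+x, left=+y ; s px per mm
    w=int((y1-y0)*s);h=int((x1-x0)*s)
    v,u=np.mgrid[0:h,0:w]
    P=np.c_[x1-v.ravel()/s,y1-u.ravel()/s,np.full(u.size,z)]
    m=proj(c,P,T).astype(np.float32).reshape(h,w,2)
    return cv2.remap(img,m[...,0],m[...,1],cv2.INTER_CUBIC)
def toolT(s,c):
    from scipy.spatial.transform import Rotation as R
    M=np.eye(4);M[:3,:3]=R.from_euler('xyz',s['tool_rot']).as_matrix();M[:3,3]=s['eef_pos']
    return M@c['T_tool_cam']
E
python3 - <<'E'
from h import *
for n in("scene","side"):
    im=cv2.imread(f"pics/{n}0.png");c=ctrl.calibration(n)
    t=top(c,im,340,740,-200,500,173,1.1);cv2.imwrite(f"pics/top_{n}.png",t)
    t=top(c,im,400,640,-160,120,173,2.4)
    cv2.imwrite(f"pics/topz_{n}.png",t)
E
```

```text
(no output)
```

View pics/top_scene.png

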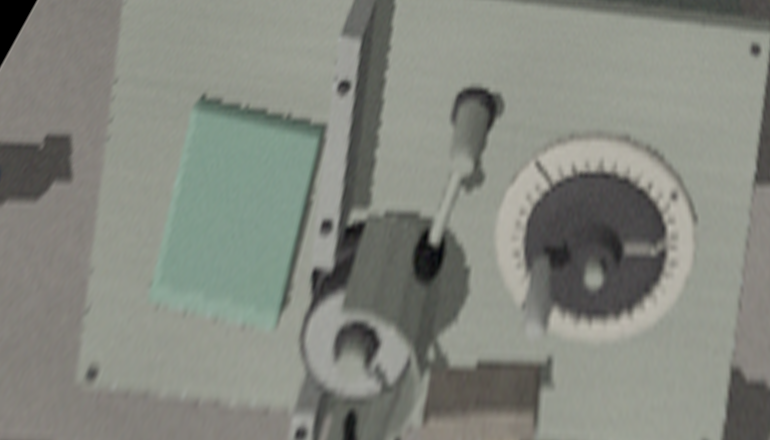

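View pics/top_side.png

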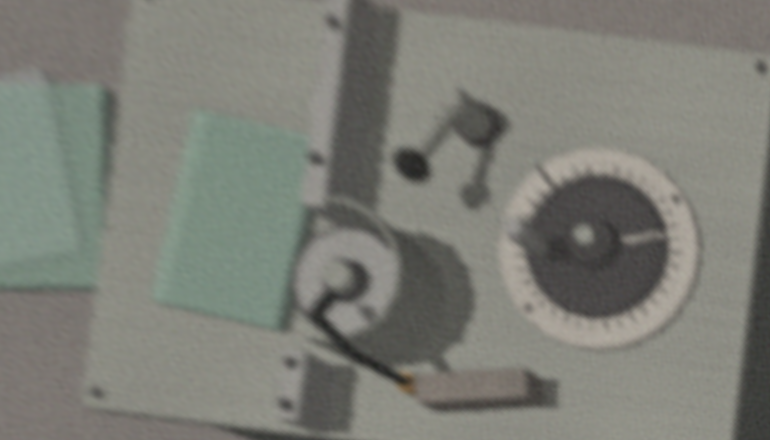

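View pics/topz_scene.png

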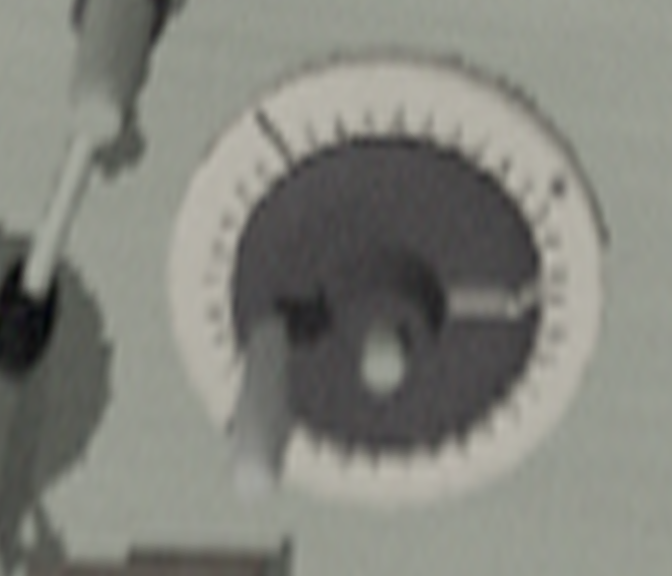

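View pics/topz_side.png

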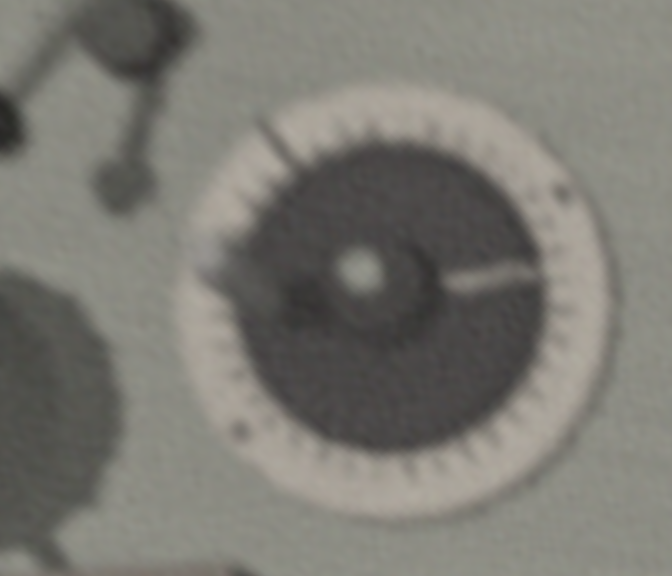

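Run:
```python
from h import *
s=ctrl.read_state();c=ctrl.calibration("wrist");T=toolT(s,c)
from scipy.spatial.transform import Rotation as R
print(R.from_euler('xyz',s['tool_rot']).as_matrix().round(3));print(T.round(2))
for n in("scene","side"):
    cc=ctrl.calibration(n);im=cv2.imread(f"pics/{n}0.png")
    print(n,proj(cc,[[519,-43,178],[512,5,215],[629,74,208],[559,80,208]]).round(1))
    x,y=proj(cc,[[560,0,180]])[0].astype(int)
    cv2.imwrite(f"pics/crop_{n}.png",cv2.resize(im[y-64:y+64,x-85:x+85],None,fx=4.5,fy=4.5,interpolation=cv2.INTER_CUBIC));print(x,y)
```

```text
[[-0.     0.277  0.961]
 [ 0.     0.961 -0.277]
 [-1.     0.    -0.   ]]
[[ 2.8000e-01 -9.2000e-01 -2.9000e-01  1.0642e+02]
 [ 9.6000e-01  2.6000e-01  8.0000e-02  6.4515e+02]
 [-0.0000e+00 -3.0000e-01  9.5000e-01  3.7380e+02]
 [ 0.0000e+00  0.0000e+00  0.0000e+00  1.0000e+00]]
scene [[265.6 185.8]
 [284.8 171.5]
 [319.  199.1]
 [317.2 183.2]]
283 193
side [[251.9 176.6]
 [238.3 160. ]
 [251.4 130.1]
 [233.  140.3]]
251 160
```

View pics/crop_side.png

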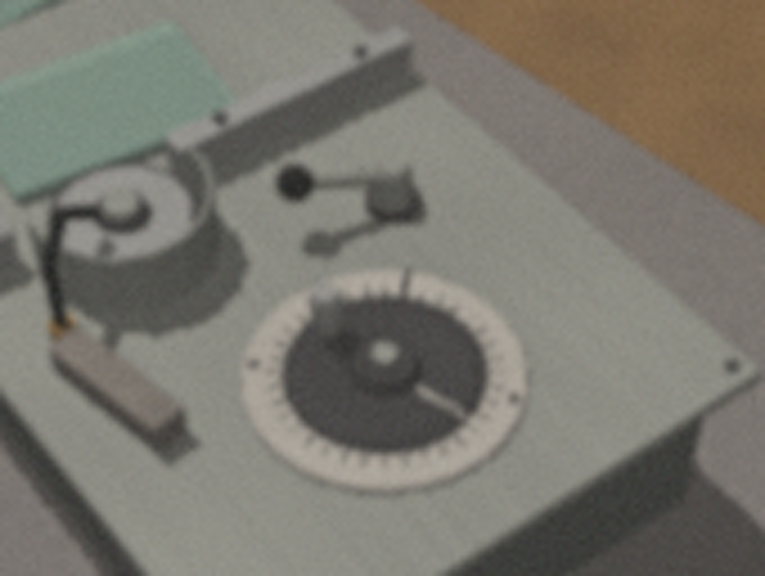

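View pics/crop_scene.png

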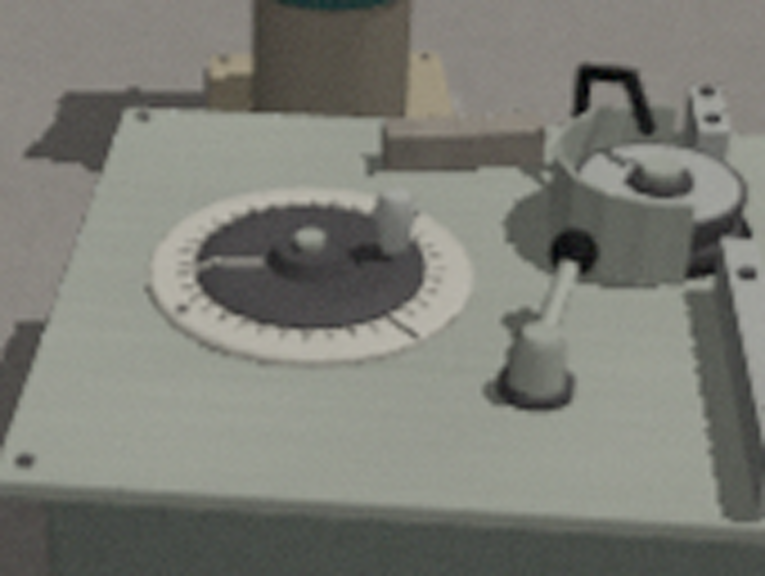

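Call:
arm_command(series=[[0.6, 2.2, -3.3, 1.0, 0, 0, -3.45], [0.6, 2.2, -3.3, 1.0, 0, 0, -3.45], [0.6, 2.2, -3.3, 1.0, 0, 0, -3.45], [0.6, 2.2, -3.3, 1.0, 0, 0, -3.45], [0.6, 2.2, -3.3, 1.0, 0, 0, -3.45], [0.6, 2.2, -3.3, 1.0, 0, 0, -3.45], [0.6, 2.2, -3.3, 1.0, 0, 0, -3.45], [0.6, 2.2, -3.3, 1.0, 0, 0, -3.45], [0.6, 2.2, -3.3, 1.0, 0, 0, -3.45], [0.6, 2.2, -3.3, 1.0, 0, 0, -3.45], [0.6, 1.2, -3.9, 0, 0, 0, -3.45], [0.6, 1.2, -3.9, 0, 0, 0, -3.45], [0.6, 1.2, -3.9, 0, 0, 0, -3.45], [0.6, 1.2, -3.9, 0, 0, 0, -3.45], [0.6, 1.2, -3.9, 0, 0, 0, -3.45], [0.6, 1.2, -3.9, 0, 0, 0, -3.45], [0.6, 1.2, -3.9, 0, 0, 0, -3.45], [0.6, 1.2, -3.9, 0, 0, 0, -3.45], [0.6, 1.2, -3.9, 0, 0, 0, -3.45], [0.6, 1.2, -3.9, 0, 0, 0, -3.45]])

```text
clock: 3.02
eef_pos: [520.4, -97.3, 298.3]
tool_rot: [1.925, 1.57, 0.438]
force: [0.5, 0.5, 0.6]
width: 51.6
```

Call:
arm_command(series=[[0.6, 0, 0, 0, 0, 0, 0], [0.6, 0, 0, 0, 0, 0, 0], [0.6, 0, 0, 0, 0, 0, 0]])

```text
clock: 3.27
eef_pos: [519.9, -94.8, 297.8]
tool_rot: [-2.698, 1.57, 2.1]
force: [0.0, 0.4, -0.3]
width: 51.1
```

Run:
```python
from h import *
s=ctrl.read_state();print(s['clock'],s['eef_pos'],s['tool_rot'],s['width'],s['qpos'])
im=ctrl.get_image("wrist");cv2.imwrite("pics/wrist1.png",im)
c=ctrl.calibration("wrist");T=toolT(s,c)
np.savez("w1.npz",T=T)
for l in ("wheel_centre","index_mark","long_line","finger_knob","lever_ball","lever_pivot"):
    r=ctrl.spot_in(l,"wrist");print(l,[(x['conf'],x['centre']) for x in r[:2]])
cv2.imwrite("pics/topw1.png",top(c,im,400,700,-160,160,173,2,T))
```

```text
3.2667 [519.91119321 -94.82553788 297.79443486] [-2.69789616  1.56970544  2.10046999] 51.1136828789032 [-0.24756673  0.38654075  0.53965104  1.72413702 -0.22084443  1.09242348
  0.44803927]
wheel_centre [(0.68, [518.2, -34.8, 176.6])]
index_mark [(0.59, [516.4, -38.3, 180.0])]
long_line [(0.82, [513.9, -22.4, 168.0])]
finger_knob [(0.63, [504.9, 9.3, 217.6]), (0.52, [537.9, -20.2, 163.5])]
lever_ball []
lever_pivot [(0.64, [624.9, 67.4, 203.1])]
```

View pics/wrist1.png

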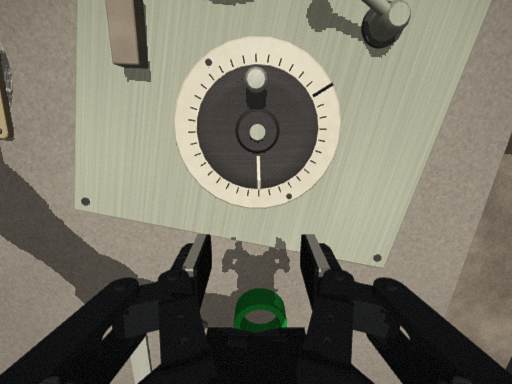

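View pics/topw1.png

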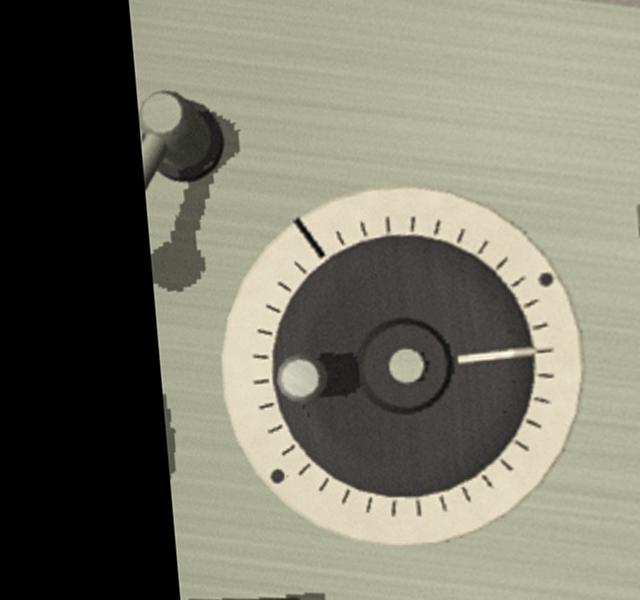

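Call:
arm_command(series=[[0.6, -0.28, 3.38, -0.6, 0, 0, 0.5], [0.6, -0.28, 3.38, -0.6, 0, 0, 0.5], [0.6, -0.28, 3.38, -0.6, 0, 0, 0.6], [0.6, 0, 0, -1.4, 0, 0, 0], [0.6, 0, 0, -1.4, 0, 0, 0], [0.6, 0, 0, -1.4, 0, 0, 0], [0.6, 0, 0, -1.0, 0, 0, 0], [0.6, 0, 0, 0, 0, 0, 0], [0.6, 0, 0, 0, 0, 0, 0]])

```text
clock: 4.37
eef_pos: [511.5, 6.0, 227.9]
tool_rot: [-1.533, 1.57, -2.99]
force: [0.3, -0.1, 0.1]
width: 51.1
```

Run:
```python
from h import *
s=ctrl.read_state();print(s['clock'],s['eef_pos'],s['tool_rot'],s['width'])
im=ctrl.get_image("wrist");c=ctrl.calibration("wrist");T=toolT(s,c)
P=[[517-48*np.sin(np.radians(6.6))+11*np.cos(a),-41+47.7+11*np.sin(a),215] for a in np.linspace(0,6.28,25)]
for u in proj(c,P,T): cv2.circle(im,tuple(u.astype(int)),1,(0,0,255),-1)
cv2.imwrite("pics/wrist2.png",im)
cv2.imwrite("pics/scene2.png",ctrl.get_image("scene"))
```

```text
4.3667 [511.54573944   5.95563772 227.92254447] [-1.53307554  1.57008318 -2.99031301] 51.07778169068219
```

View pics/wrist2.png

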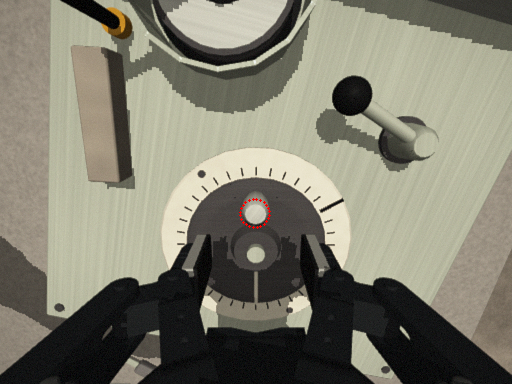

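View pics/scene2.png

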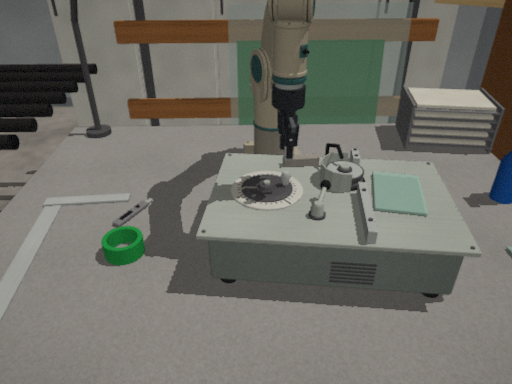

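Run:
```python
from h import *
s=ctrl.read_state();c=ctrl.calibration("wrist");T=toolT(s,c)
e=s['eef_pos'];th=np.radians(6.6);y=np.array([np.cos(th),np.sin(th),0]);z=np.array([y[1],-y[0],0])
for b in(0,5,10):
  print(b,proj(c,[e+[0,0,b]+25.5*y*k+11*z*m for k in(-1,1) for m in(-1,0,1)],T).round(0).tolist())
# wrist-image lever pivot & ball
print(unproj(c,[[352,95]],208,T),unproj(c,[[425,146]],201,T))
```

```text
0 [[218.0, 207.0], [219.0, 222.0], [220.0, 236.0], [292.0, 207.0], [291.0, 221.0], [291.0, 236.0]]
5 [[217.0, 210.0], [218.0, 225.0], [219.0, 239.0], [293.0, 209.0], [292.0, 224.0], [292.0, 239.0]]
10 [[216.0, 212.0], [217.0, 228.0], [218.0, 242.0], [294.0, 212.0], [293.0, 227.0], [293.0, 242.0]]
[[568.47974547  97.40824607 208.        ]] [[632.92350511  68.97197152 201.        ]]
```

Run:
```python
from h import *
s=ctrl.read_state();e=s['eef_pos']
ims=[]
for n in("scene","side"):
    c=ctrl.calibration(n);im=ctrl.get_image(n)
    k=7;uv=proj(c,[e+[0,0,h] for h in(0,20,40,60)])
    x,y=uv[0].astype(int);x0,y0=x-28,y-40
    cr=cv2.resize(im[y0:y0+76,x0:x0+56],None,fx=k,fy=k,interpolation=cv2.INTER_CUBIC)
    for h,u in enumerate(uv):
        cv2.circle(cr,(int((u[0]-x0+.5)*k),int((u[1]-y0+.5)*k)),3,(0,0,255) if h==0 else (0,255,0),-1)
    ims.append(cr)
cv2.imwrite("pics/tips.png",np.hstack(ims))
```

```text
(no output)
```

View pics/tips.png

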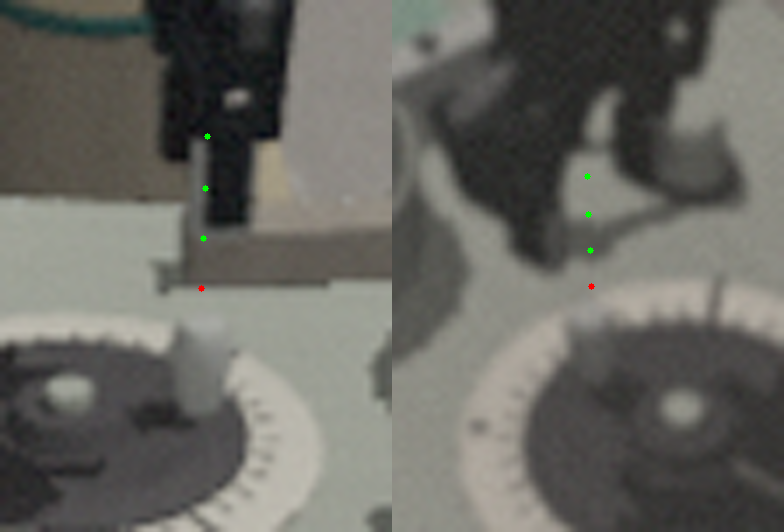

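Run:
```python
import cv2
im=cv2.imread("pics/wrist2.png")[190:384,100:410]
cv2.imwrite("pics/w2c.png",cv2.resize(im,None,fx=2.5,fy=2.5,interpolation=cv2.INTER_CUBIC)**1)
```

```text
(no output)
```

View pics/w2c.png

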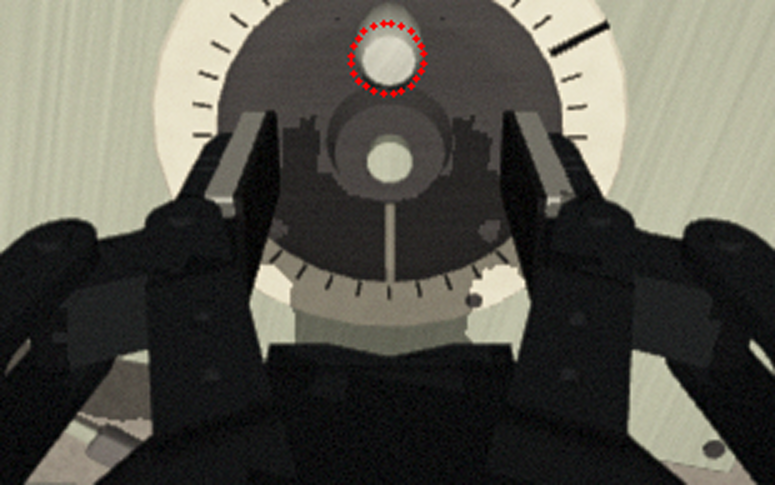

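Run:
```python
from h import *
s=ctrl.read_state();e=s['eef_pos'];th=np.radians(6.6);y=np.array([np.cos(th),np.sin(th),0]);z=np.array([y[1],-y[0],0])
ims=[]
for n in("scene","side"):
    c=ctrl.calibration(n);im=ctrl.get_image(n)
    k=7;x,yy=proj(c,[e])[0].astype(int);x0,y0=x-28,yy-40
    cr=cv2.resize(im[y0:y0+76,x0:x0+56],None,fx=k,fy=k,interpolation=cv2.INTER_CUBIC)
    for b,col in((5,(0,0,255)),(23,(0,255,255)),(38,(0,255,0))):
      for sg in(-1,1):
        uv=proj(c,[e+[0,0,b]+sg*y*a+z*m for a,m in((25.5,-11),(25.5,11),(40,11),(40,-11))])
        p=np.int32(((uv-[x0,y0]+.5)*k).round()); cv2.polylines(cr,[p],True,col,1)
    ims.append(cr)
cv2.imwrite("pics/tips2.png",np.hstack(ims))
```

```text
(no output)
```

View pics/tips2.png

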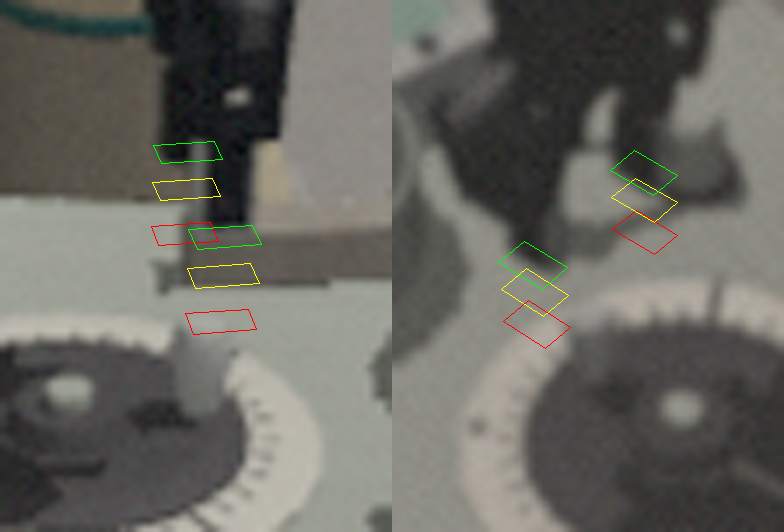

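Call:
arm_command(series=[[0.6, 0, 0, -0.8, 0, 0, 0], [0.6, 0, 0, -1.0, 0, 0, 0], [0.6, 0, 0, -1.0, 0, 0, 0], [0.6, 0, 0, -0.8, 0, 0, 0], [0.6, 0, 0, 0, 0, 0, 0]])

```text
clock: 5.08
eef_pos: [510.0, 6.0, 189.7]
tool_rot: [-1.603, 1.566, -3.06]
force: [0.0, -0.1, -0.9]
width: 51.3
```

```bash
cat > tip.py <<'E'
import sys
from h import *
s=ctrl.read_state();print(s['clock'],s['eef_pos'],s['force'],s['width'])
ims=[]
for n in("scene","side"):
    c=ctrl.calibration(n);im=ctrl.get_image(n)
    k=5;x,y=proj(c,[[517,-10,200]])[0].astype(int);x0,y0=x-38,y-55
    ims.append(cv2.resize(im[y0:y0+90,x0:x0+76],None,fx=k,fy=k,interpolation=cv2.INTER_CUBIC))
cv2.imwrite(f"pics/{sys.argv[1]}.png",np.hstack(ims))
cv2.imwrite(f"pics/{sys.argv[1]}w.png",ctrl.get_image("wrist"))
E
python3 tip.py a3
```

```text
5.0833 [509.99878494   6.04751495 189.71835415] [ 0.01508397 -0.08310683 -0.85016095] 51.28406835611178
```

View pics/a3.png

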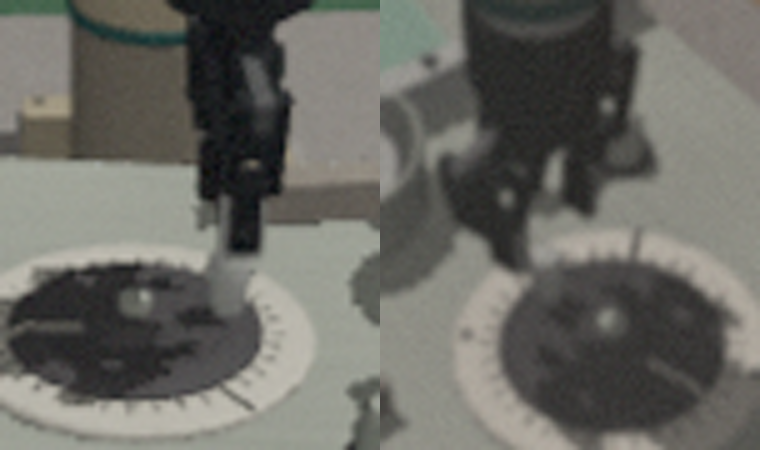

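View pics/a3w.png

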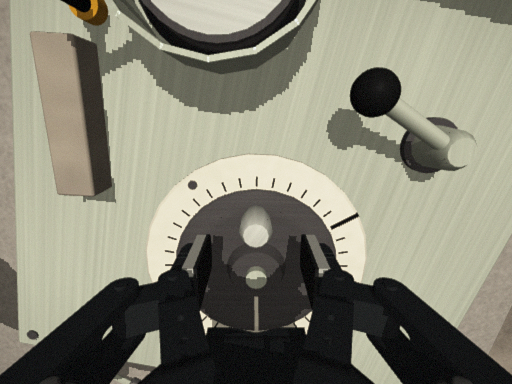

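Call:
arm_command(series=[[0.6, 0, 0, -0.8, 0, 0, 0], [0.6, 0, 0, -0.8, 0, 0, 0], [0.6, 0, 0, -0.8, 0, 0, 0], [0.6, 0, 0, -0.8, 0, 0, 0], [0.6, 0, 0, 0, 0, 0, 0]])

```text
clock: 5.65
eef_pos: [510.3, 6.1, 158.1]
tool_rot: [-1.644, 1.567, -3.101]
force: [0.3, 0.7, 0.3]
width: 51.5
```

```bash
python3 tip.py a4
```

```text
5.65 [510.30969208   6.08897248 158.14910613] [0.31453702 0.74770364 0.31198539] 51.47601320950856
```

View pics/a4.png

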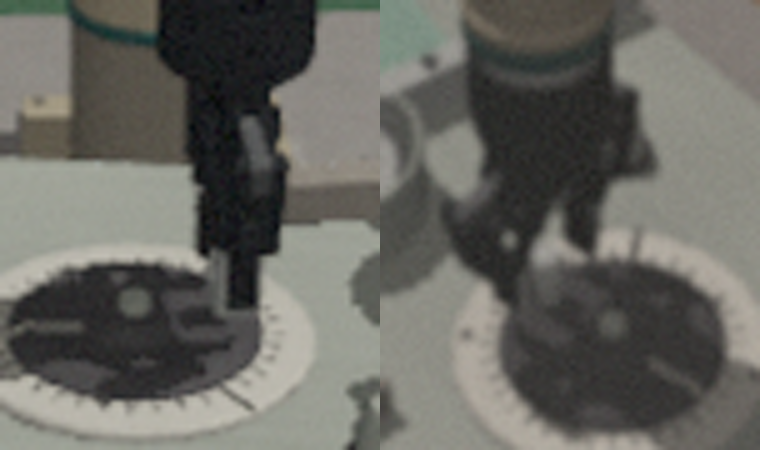

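View pics/a4w.png

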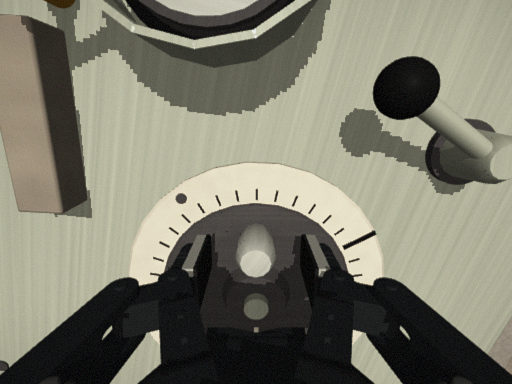

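Call:
arm_command(series=[[0.42, 0, 0, 0, 0, 0, 0], [0.42, 0, 0, 0, 0, 0, 0], [0.42, 0, 0, 0, 0, 0, 0], [0.42, 0, 0, 0, 0, 0, 0]])

```text
clock: 6.13
eef_pos: [511.9, 6.0, 160.3]
tool_rot: [1.697, 1.57, 0.24]
force: [-0.2, 0.0, 0.3]
width: 35.8
```

```bash
cat > arc.py <<'E'
# usage: psi_end n  -> increments from current pose to tool at angle psi (deg) on radius 48 about the wheel centre
import sys
from h import *
from scipy.spatial.transform import Rotation as R
C=np.array([517,-41.]);r=48
s=ctrl.read_state();e=s['eef_pos'][:2];M=R.from_euler('xyz',s['tool_rot']).as_matrix()
th=np.degrees(np.arctan2(M[1,1],M[0,1]));d=e-C
print('th',th,'psi pos',np.degrees(np.arctan2(d[1],d[0])),'r',np.hypot(*d),'z',s['eef_pos'][2],'w',s['width'],s['force'],'q7',s['qpos'][6])
E
cat >> arc.py <<'E'
p1=float(sys.argv[1]);st=float(sys.argv[2])
p0=np.degrees(np.arctan2(d[1],d[0]))%360
n=int(np.ceil(abs(p1-p0)/st));prev=e;
for p in np.linspace(p0,p1,n+1)[1:]:
    q=C+r*np.array([np.cos(np.radians(p)),np.sin(np.radians(p))])
    print([0.42,*((q-prev)/10).round(2).tolist(),0,0,0,round((p1-p0)/n,2)]);prev=q
E
python3 arc.py 215 4.5; python3 tip.py a5
```

```text
th 6.513513793357097 psi pos 96.23349518111975 r 47.28835577437399 z 160.26388037147487 w 35.78896958663757 [-0.15588083  0.02244142  0.33390146] q7 0.3729130263839866
[0.42, -0.37, 0.02, 0, 0, 0, np.float64(4.4)]
[0.42, -0.36, -0.08, 0, 0, 0, np.float64(4.4)]
[0.42, -0.35, -0.11, 0, 0, 0, np.float64(4.4)]
[0.42, -0.34, -0.14, 0, 0, 0, np.float64(4.4)]
[0.42, -0.33, -0.16, 0, 0, 0, np.float64(4.4)]
[0.42, -0.32, -0.19, 0, 0, 0, np.float64(4.4)]
[0.42, -0.3, -0.21, 0, 0, 0, np.float64(4.4)]
[0.42, -0.29, -0.23, 0, 0, 0, np.float64(4.4)]
[0.42, -0.27, -0.25, 0, 0, 0, np.float64(4.4)]
[0.42, -0.25, -0.27, 0, 0, 0, np.float64(4.4)]
[0.42, -0.22, -0.29, 0, 0, 0, np.float64(4.4)]
[0.42, -0.2, -0.31, 0, 0, 0, np.float64(4.4)]
[0.42, -0.18, -0.32, 0, 0, 0, np.float64(4.4)]
[0.42, -0.15, -0.34, 0, 0, 0, np.float64(4.4)]
[0.42, -0.13, -0.35, 0, 0, 0, np.float64(4.4)]
[0.42, -0.1, -0.35, 0, 0, 0, np.float64(4.4)]
[0.42, -0.07, -0.36, 0, 0, 0, np.float64(4.4)]
[0.42, -0.04, -0.37, 0, 0, 0, np.float64(4.4)]
[0.42, -0.02, -0.37, 0, 0, 0, np.float64(4.4)]
[0.42, 0.01, -0.37, 0, 0, 0, np.float64(4.4)]
[0.42, 0.04, -0.37, 0, 0, 0, np.float64(4.4)]
[0.42, 0.07, -0.36, 0, 0, 0, np.float64(4.4)]
[0.42, 0.1, -0.36, 0, 0, 0, np.float64(4.4)]
[0.42, 0.12, -0.35, 0, 0, 0, np.float64(4.4)]
[0.42, 0.15, -0.34, 0, 0, 0, np.float64(4.4)]
[0.42, 0.18, -0.32, 0, 0, 0, np.float64(4.4)]
[0.42, 0.2, -0.31, 0, 0, 0, np.float64(4.4)]
6.1333 [511.86540578   6.00877082 160.26388037] [-0.15588083  0.02244142  0.33390146] 35.78896958663757
```

View pics/a5w.png

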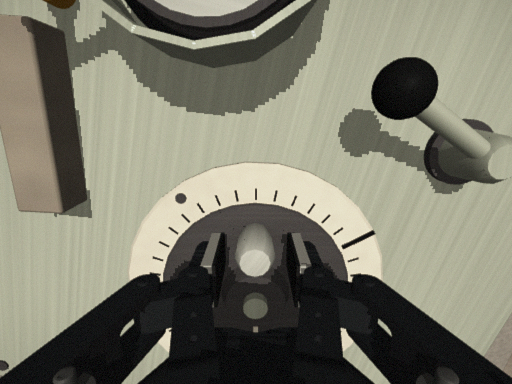

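Call:
arm_command(series=[[0.42, -0.37, 0.02, 0, 0, 0, 4.4], [0.42, -0.36, -0.08, 0, 0, 0, 4.4], [0.42, -0.35, -0.11, 0, 0, 0, 4.4], [0.42, -0.34, -0.14, 0, 0, 0, 4.4], [0.42, -0.33, -0.16, 0, 0, 0, 4.4], [0.42, -0.32, -0.19, 0, 0, 0, 4.4]])

```text
clock: 6.78
eef_pos: [492.2, -0.0, 160.2]
tool_rot: [1.212, 1.568, 0.22]
force: [3.0, 1.7, -2.3]
width: 35.7
```

```bash
python3 arc.py 215 4.5|head -1; python3 tip.py a6
```

```text
th 33.16070810668328 psi pos 121.1932392211331 r 47.910079759931385 z 160.21893547684718 w 35.66396797033926 [ 2.97825023  1.67557036 -2.31907035] q7 0.7463322280447894
6.7833 [ 4.92186120e+02 -1.65018021e-02  1.60218935e+02] [ 2.97825023  1.67557036 -2.31907035] 35.66396797033926
```

View pics/a6w.png

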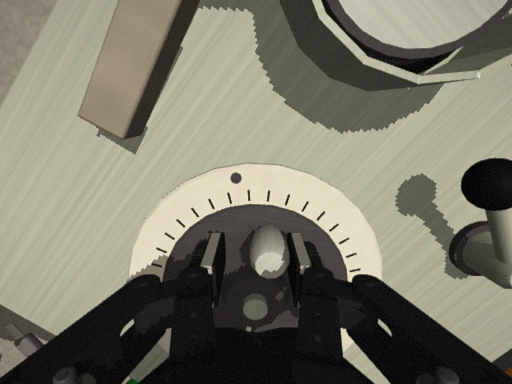

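Call:
arm_command(series=[[0.42, -0.3, -0.21, 0, 0, 0, 4.4], [0.42, -0.29, -0.23, 0, 0, 0, 4.4], [0.42, -0.27, -0.25, 0, 0, 0, 4.4], [0.42, -0.25, -0.27, 0, 0, 0, 4.4], [0.42, -0.22, -0.29, 0, 0, 0, 4.4], [0.42, -0.2, -0.31, 0, 0, 0, 4.4], [0.42, -0.18, -0.32, 0, 0, 0, 4.4], [0.42, -0.15, -0.34, 0, 0, 0, 4.4], [0.42, -0.13, -0.35, 0, 0, 0, 4.4], [0.42, -0.1, -0.35, 0, 0, 0, 4.4], [0.42, -0.07, -0.36, 0, 0, 0, 4.4], [0.42, -0.04, -0.37, 0, 0, 0, 4.4], [0.42, -0.02, -0.37, 0, 0, 0, 4.4], [0.42, 0.01, -0.37, 0, 0, 0, 4.4], [0.42, 0.04, -0.37, 0, 0, 0, 4.4], [0.42, 0.07, -0.36, 0, 0, 0, 4.4], [0.42, 0.1, -0.36, 0, 0, 0, 4.4]])

```text
clock: 8.35
eef_pos: [471.0, -54.7, 160.1]
tool_rot: [1.774, 1.57, 2.085]
force: [-0.2, 2.4, 1.6]
width: 35.8
```

```bash
python3 arc.py 215 4.5|head -1; python3 tip.py a7
```

```text
th 107.81901879089439 psi pos -163.4053188312302 r 48.00321745191196 z 160.09838424101204 w 35.79980006810078 [-0.19017993  2.37437067  1.55124501] q7 1.887420691351303
8.35 [470.99616018 -54.7096903  160.09838424] [-0.19017993  2.37437067  1.55124501] 35.79980006810078
```

View pics/a7w.png

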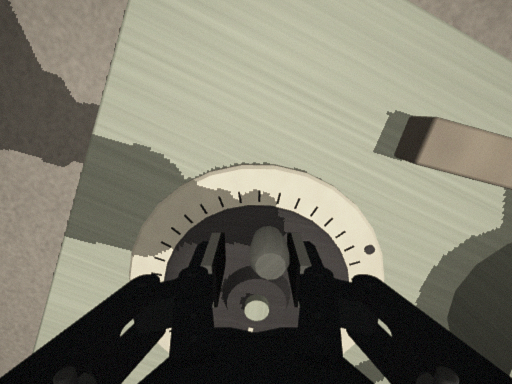

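View pics/a7.png

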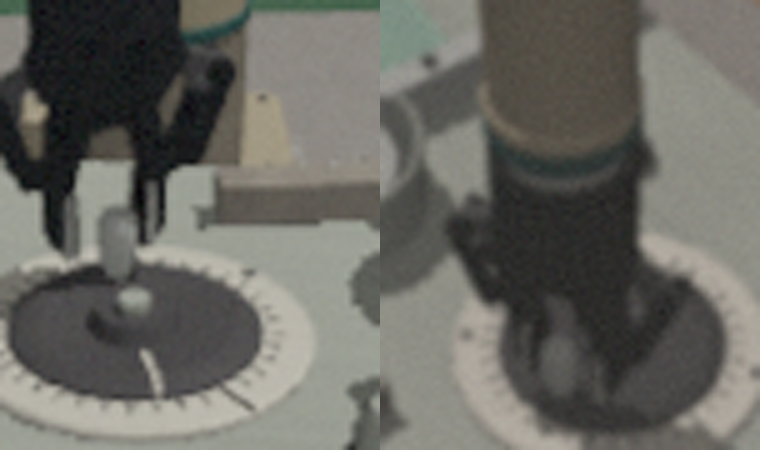

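```bash
python3 - <<'E'
from h import *
c=ctrl.calibration("scene");im=ctrl.get_image("scene")
t=top(c,im,480,640,-130,50,173,4);cv2.imwrite("pics/top8.png",t)
E
python3 arc.py 218 4.5
```

```text
th 107.50167023575948 psi pos -162.3252039980197 r 48.461276800546045 z 159.90525147104583 w 35.715932977788746 [-0.06463298 -0.37620558  0.31111682] q7 1.8831466225436613
[0.42, 0.16, -0.31, 0, 0, 0, np.float64(4.07)]
[0.42, 0.14, -0.31, 0, 0, 0, np.float64(4.07)]
[0.42, 0.16, -0.3, 0, 0, 0, np.float64(4.07)]
[0.42, 0.18, -0.29, 0, 0, 0, np.float64(4.07)]
[0.42, 0.2, -0.28, 0, 0, 0, np.float64(4.07)]
```

View pics/top8.png

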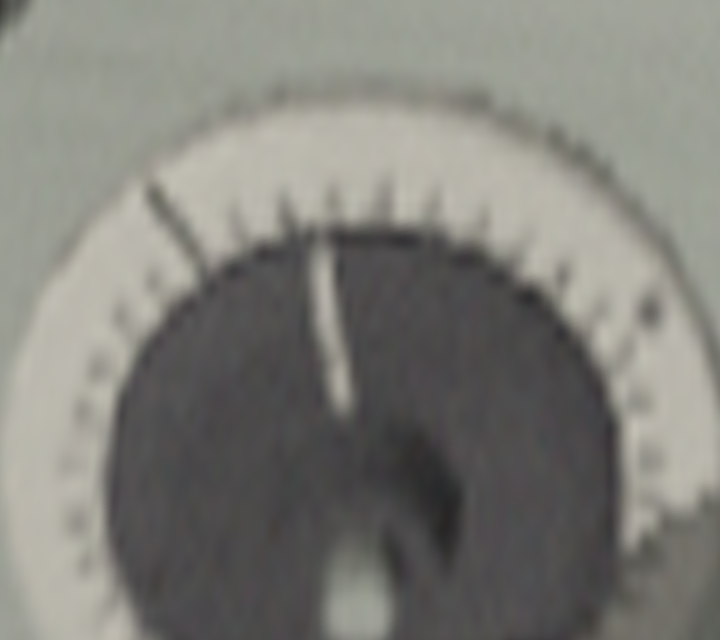

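Call:
arm_command(series=[[0.42, 0.13, -0.32, 0, 0, 0, 4.1], [0.42, 0.15, -0.31, 0, 0, 0, 4.1], [0.42, 0.17, -0.3, 0, 0, 0, 4.1], [0.42, 0.19, -0.29, 0, 0, 0, 4.1], [0.42, 0.2, -0.28, 0, 0, 0, 4.1], [0.42, 0.22, -0.26, 0, 0, 0, 4.1], [0.42, 0, 0, 0, 0, 0, 0], [0.42, 0, 0, 0, 0, 0, 0]])

```text
clock: 9.22
eef_pos: [481.1, -73.1, 159.8]
tool_rot: [2.556, 1.57, -2.992]
force: [-0.9, 0.4, 1.2]
width: 36.0
```

```bash
python3 - <<'E'
from h import *
c=ctrl.calibration("scene");im=ctrl.get_image("scene")
t=top(c,im,520,640,-90,50,173,5);cv2.imwrite("pics/top9.png",t)
E
python3 arc.py 225 4.5; python3 tip.py a9
```

```text
th 132.12537799690057 psi pos -138.17031069488897 r 48.18540730090997 z 159.77693776958515 w 36.395546309768484 [-0.69483558  0.12607819 -0.24820241] q7 2.260657772016233
[0.42, 0.2, -0.18, 0, 0, 0, np.float64(3.17)]
9.2667 [481.09558248 -73.13574768 159.77693777] [-0.69483558  0.12607819 -0.24820241] 36.395546309768484
```

View pics/top9.png

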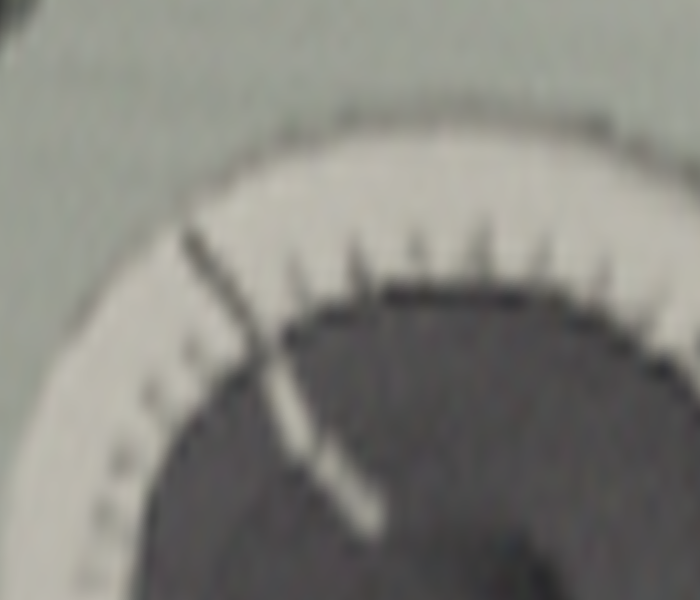

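View pics/a9w.png

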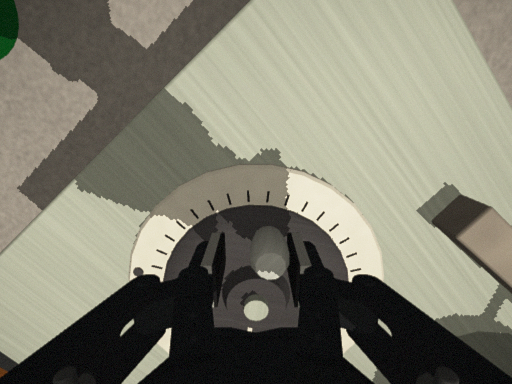

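Call:
arm_command(series=[[0.42, 0.06, -0.05, 0, 0, 0, 1.0], [0.42, 0.06, -0.05, 0, 0, 0, 1.0], [0.42, 0, 0, 0, 0, 0, 0], [0.42, 0, 0, 0, 0, 0, 0], [0.42, -0.2, 0.2, 0, 0, 0, -2.0], [0.42, -0.2, 0.25, 0, 0, 0, -3.0], [0.42, 0, 0, 1.0, 0, 0, 0], [0.42, 0, 0, 3, 0, 0, 0], [0.42, 0, 0, 3, 0, 0, 0], [0.42, 0, 0, 3, 0, 0, 0], [0.42, 2.4, 2.3, 1, 0, 0, 1], [0.42, 2.4, 2.3, 1, 0, 0, 1], [0.42, 2.5, 2.4, 1, 0, 0, 1], [0.42, 2.5, 2.4, 0, 0, 0, 0], [0.42, 2.5, 2.4, 0, 0, 0, 0], [0.42, 0, 0, 0, 0, 0, 0], [0.42, 0, 0, 0, 0, 0, 0]])

```text
clock: 10.83
eef_pos: [603.1, 50.2, 289.6]
tool_rot: [-0.19, 1.57, 0.552]
force: [-0.2, 0.3, -0.2]
width: 35.8
```

```bash
cat > look.py <<'E'
import sys
from h import *
s=ctrl.read_state();im=ctrl.get_image("wrist");c=ctrl.calibration("wrist");T=toolT(s,c)
print(s['clock'],s['eef_pos'],s['width'])
n=sys.argv[1];cv2.imwrite(f"pics/{n}w.png",im)
cv2.imwrite(f"pics/{n}.png",top(c,im,410,660,-140,160,173,2.3,T)); np.save(n+".npy",T)
E
python3 look.py b1
```

```text
10.8333 [603.1244946   50.18453918 289.55882176] 35.828712297348794
```

View pics/b1w.png

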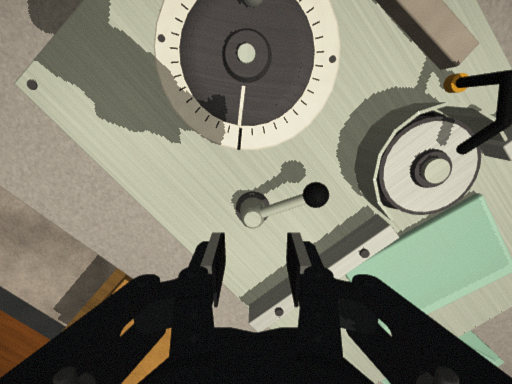

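View pics/b1.png

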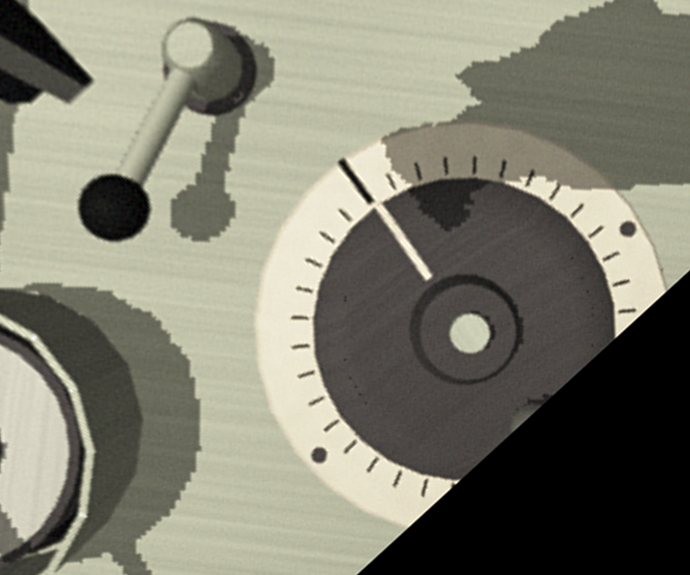

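Run:
```python
from h import *
im=cv2.imread("pics/b1w.png");T=np.load("b1.npy");c=ctrl.calibration("wrist")
t=top(c,im,530,600,-40,40,173,9,T);cv2.imwrite("pics/b1z.png",t)
g=cv2.cvtColor(t,cv2.COLOR_BGR2GRAY)
# fit along-line centroids; center approx (517,-41)
```

```text
(no output)
```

View pics/b1z.png

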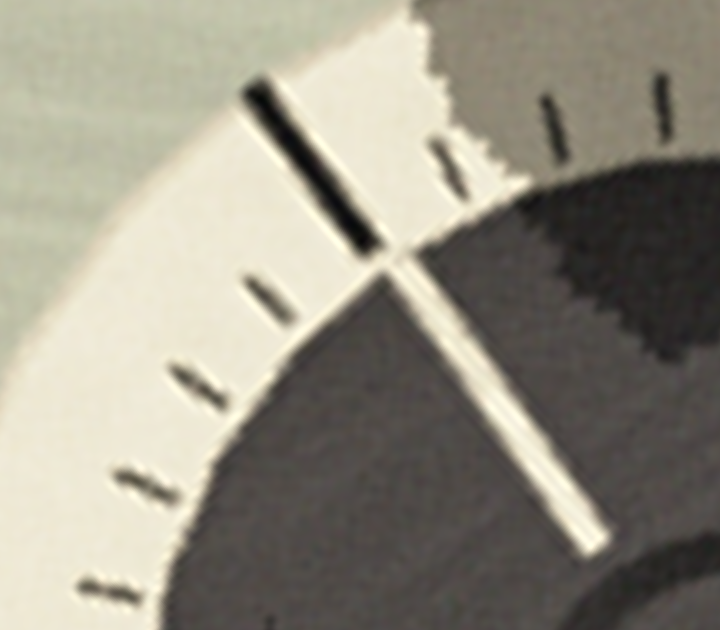

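Run:
```python
from h import *
im=cv2.imread("pics/b1w.png");T=np.load("b1.npy");c=ctrl.calibration("wrist")
P=lambda u,v:np.array([600-v/9,40-u/9,173.])
px=lambda u,v:proj(c,[P(u,v)],T)
l=np.vstack([unproj(c,px(258,88),171,T),unproj(c,px(370,248),171,T)])[:,:2]
for h in(173,176,179):
    m=np.vstack([unproj(c,px(400,262),h,T),unproj(c,px(595,548),h,T)])[:,:2]
    d=l[1]-l[0];d/=np.linalg.norm(d);n=np.array([-d[1],d[0]])
    print(h,'offset rim',(m[0]-l[1])@n,'inner',(m[1]-l[1])@n,'line ang',np.degrees(np.arctan2(*-d[::-1])),'mark ang',np.degrees(np.arctan2(*(m[0]-m[1])[::-1])))
# ring circle in wrist: fit bright ring edge via ring dots -> centre: screw head px
print(unproj(c,[[246,53]],191,T))
# lever
print('ball',unproj(c,[[316,195]],208,T),'pivot top',unproj(c,[[253,217]],204,T))
```

```text
173 offset rim 1.7452324532090577 inner 1.2718984546868701 line ang 34.992020198558706 mark ang 34.28687697720889
176 offset rim 1.5861242452339683 inner 1.1176494378642807 line ang 34.992020198558706 mark ang 34.28687697720886
179 offset rim 1.427016037258879 inner 0.9634004210417493 line ang 34.992020198558706 mark ang 34.28687697720892
[[517.25307195 -41.44205731 191.        ]]
ball [[566.98198288  97.68205054 208.        ]] pivot top [[628.20976275  68.34166775 204.        ]]
```

Call:
arm_command(series=[[0.48, -0.36, 0.47, 0, 0, 0, -6.7], [0.48, -0.36, 0.47, 0, 0, 0, -6.7], [0.48, -0.36, 0.47, 0, 0, 0, -6.7], [0.48, -0.36, 0.47, 0, 0, 0, -6.7], [0.48, -0.36, 0.47, 0, 0, 0, -6.7], [0.48, -0.36, 0.47, -0.8, 0, 0, -6.7], [0.48, -0.36, 0.47, -0.8, 0, 0, -6.7], [0.48, -0.36, 0.47, -0.8, 0, 0, -6.7], [0.48, -0.36, 0.47, -0.8, 0, 0, -6.7], [0.48, -0.36, 0.47, -0.8, 0, 0, -6.7], [0.48, 0, 0, -1, 0, 0, 0], [0.48, 0, 0, -1, 0, 0, 0], [0.48, 0, 0, 0, 0, 0, 0], [0.48, 0, 0, 0, 0, 0, 0]])

```text
clock: 12.05
eef_pos: [565.6, 94.3, 229.5]
tool_rot: [-2.147, 1.57, -2.578]
force: [0.5, 0.5, -0.1]
width: 40.6
```

```bash
python3 look.py b2; python3 arc.py 100 30 | head -1
```

```text
12.05 [565.64507815  94.30963471 229.54342459] 40.62027590122624
th 65.32559473414427 psi pos 70.09228854686805 r 144.1873924692541 z 230.07291846268657 w 41.278424667216406 [-0.10622252  0.39572203 -0.03651759] q7 0.9503473252112404
```

View pics/b2w.png

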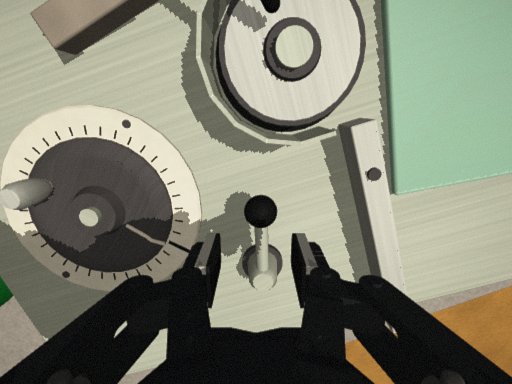

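Run:
```python
from h import *
T=np.load("b2.npy");c=ctrl.calibration("wrist")
b=unproj(c,[[261,211]],208,T)[0];p=unproj(c,[[263,283]],204,T)[0]
d=b-p;print(b,p,np.hypot(d[0],d[1]),np.degrees(np.arctan2(d[1],d[0])))
# fence long edge at z=199: top-right edge
f=unproj(c,[[370,120],[400,278]],199,T);g=f[1]-f[0];print('fence dir',np.degrees(np.arctan2(g[1],g[0])))
```

```text
[567.2976886   97.52587238 208.        ] [630.59657856  70.93025714 204.        ] 68.6591306399958 157.20983769051384
fence dir -6.715961006424858
```

Call:
arm_command(series=[[0.48, 0.15, 0.32, -1, 0, 0, 1.7], [0.48, 0, 0, -1, 0, 0, 0], [0.48, 0, 0, -1, 0, 0, 0], [0.48, 0, 0, -1, 0, 0, 0], [0.48, 0, 0, -1, 0, 0, 0], [0.48, 0, 0, -1, 0, 0, 0], [0.48, 0, 0, -1, 0, 0, 0], [0.48, 0, 0, 0, 0, 0, 0], [0.48, 0, 0, 0, 0, 0, 0]])

```text
clock: 12.85
eef_pos: [566.9, 98.6, 159.3]
tool_rot: [-2.513, 1.569, -2.915]
force: [0.2, -0.8, 0.2]
width: 41.3
```

```bash
python3 look.py b3; sed -i 's/^C=.*/C=np.array([630.5,71.]);r=70/; s/0.42,\*/0.48,*/' arc.py; python3 arc.py 82 4.2
```

```text
12.85 [566.88181417  98.5741527  159.26153286] 41.349921888194594
th 67.01079341918555 psi pos 156.32642310006057 r 68.85813395450238 z 159.93305851364988 w 40.831146207735905 [ 0.07796545 -0.9318234  -0.20163167] q7 0.971488167510687
[0.48, 0.11, 0.5, 0, 0, 0, np.float64(-4.13)]
[0.48, 0.25, 0.44, 0, 0, 0, np.float64(-4.13)]
[0.48, 0.28, 0.42, 0, 0, 0, np.float64(-4.13)]
[0.48, 0.31, 0.4, 0, 0, 0, np.float64(-4.13)]
[0.48, 0.34, 0.37, 0, 0, 0, np.float64(-4.13)]
[0.48, 0.37, 0.35, 0, 0, 0, np.float64(-4.13)]
[0.48, 0.39, 0.32, 0, 0, 0, np.float64(-4.13)]
[0.48, 0.41, 0.29, 0, 0, 0, np.float64(-4.13)]
[0.48, 0.43, 0.26, 0, 0, 0, np.float64(-4.13)]
[0.48, 0.45, 0.23, 0, 0, 0, np.float64(-4.13)]
[0.48, 0.46, 0.2, 0, 0, 0, np.float64(-4.13)]
[0.48, 0.48, 0.16, 0, 0, 0, np.float64(-4.13)]
[0.48, 0.49, 0.13, 0, 0, 0, np.float64(-4.13)]
[0.48, 0.5, 0.09, 0, 0, 0, np.float64(-4.13)]
[0.48, 0.5, 0.06, 0, 0, 0, np.float64(-4.13)]
[0.48, 0.5, 0.02, 0, 0, 0, np.float64(-4.13)]
[0.48, 0.5, -0.02, 0, 0, 0, np.float64(-4.13)]
[0.48, 0.5, -0.05, 0, 0, 0, np.float64(-4.13)]
```

View pics/b3w.png

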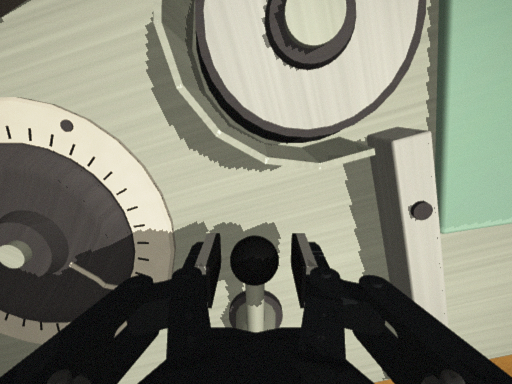

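Call:
arm_command(series=[[0.48, 0.15, 0.46, 0, 0, 0, -4.1], [0.48, 0.25, 0.44, 0, 0, 0, -4.1], [0.48, 0.28, 0.42, 0, 0, 0, -4.1], [0.48, 0.31, 0.4, 0, 0, 0, -4.1], [0.48, 0.34, 0.37, 0, 0, 0, -4.1], [0.48, 0.37, 0.35, 0, 0, 0, -4.1], [0.48, 0.39, 0.32, 0, 0, 0, -4.1], [0.48, 0.41, 0.29, 0, 0, 0, -4.1], [0.48, 0.43, 0.26, 0, 0, 0, -4.1], [0.48, 0.45, 0.23, 0, 0, 0, -4.1], [0.48, 0.46, 0.2, 0, 0, 0, -4.1]])

```text
clock: 13.82
eef_pos: [605.5, 136.0, 160.6]
tool_rot: [-1.799, 1.57, -2.99]
force: [-0.7, -1.1, 0.4]
width: 41.2
```

```bash
python3 look.py b4;python3 arc.py 82 4.2
```

```text
13.8167 [605.46980613 135.99595776 160.63802821] 41.21907023832601
th 21.57248996900102 psi pos 110.02060458173968 r 69.8964475043666 z 160.61837048795567 w 40.93797317612033 [-0.4941137   0.125968    1.43595173] q7 0.2907946028477491
[0.48, 0.46, 0.16, 0, 0, 0, np.float64(-4.0)]
[0.48, 0.47, 0.12, 0, 0, 0, np.float64(-4.0)]
[0.48, 0.48, 0.09, 0, 0, 0, np.float64(-4.0)]
[0.48, 0.49, 0.05, 0, 0, 0, np.float64(-4.0)]
[0.48, 0.49, 0.02, 0, 0, 0, np.float64(-4.0)]
[0.48, 0.49, -0.02, 0, 0, 0, np.float64(-4.0)]
[0.48, 0.49, -0.05, 0, 0, 0, np.float64(-4.0)]
```

View pics/b4w.png

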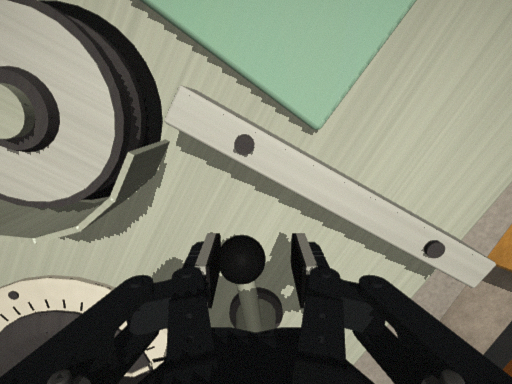

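Call:
arm_command(series=[[0.48, 0.46, 0.16, 0, 0, 0, -4], [0.48, 0.47, 0.12, 0, 0, 0, -4], [0.48, 0.48, 0.09, 0, 0, 0, -4], [0.48, 0.49, 0.05, 0, 0, 0, -4], [0.48, 0.49, 0.02, 0, 0, 0, -4], [0.48, 0.45, -0.02, 0, 0, 0, -4], [0.48, 0, 0, 0, 0, 0, 0]])

```text
clock: 14.45
eef_pos: [634.6, 140.9, 160.4]
tool_rot: [2.299, 1.57, 0.691]
force: [-0.6, 0.7, 0.5]
width: 40.6
```

```bash
python3 look.py b5;python3 arc.py 82 4.2
python3 - <<'E'
from h import *
T=np.load("b5.npy");c=ctrl.calibration("wrist")
E
```

```text
14.45 [634.57906919 140.85205747 160.42966465] 40.57470232530962
th -1.9238576611564782 psi pos 86.73797159934377 r 69.76195913906398 z 160.3864248082278 w 41.005141987473664 [ 0.32072964 -0.37065159  0.02151651] q7 -0.039804547860934694
[0.48, 0.29, 0.0, 0, 0, 0, np.float64(-2.37)]
[0.48, 0.29, -0.03, 0, 0, 0, np.float64(-2.37)]
```

View pics/b5w.png

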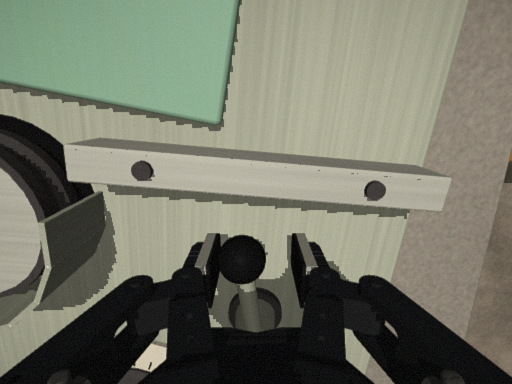

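Call:
arm_command(series=[[0.48, 0.2, 0, 0, 0, 0, -1.6], [0.48, 0.2, -0.02, 0, 0, 0, -1.6], [0.48, 0.2, -0.02, 0, 0, 0, -1.6], [0.48, 0.1, -0.02, 0, 0, 0, -0.8], [0.48, 0, 0, 0, 0, 0, 0]])

```text
clock: 14.92
eef_pos: [641.3, 139.8, 160.0]
tool_rot: [2.313, 1.57, 0.608]
force: [-1.1, -0.2, 0.8]
width: 40.6
```

```bash
python3 look.py b6;python3 arc.py 82 4.2|head -1
```

```text
14.9167 [641.34145424 139.7932482  160.04694755] 40.59766436540626
th -7.677034454661391 psi pos 81.03028169915265 r 69.64489751570618 z 160.04564712517777 w 40.48055460984345 [-0.25680444 -0.12083043  0.31468503] q7 -0.11950553693761186
```

View pics/b6w.png

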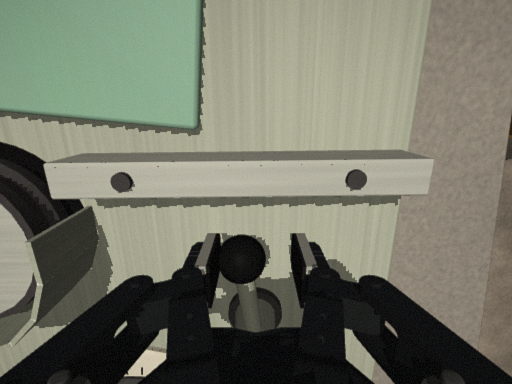

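Call:
arm_command(series=[[0.48, -0.25, 0.03, 0, 0, 0, 0], [0.48, -0.35, 0.05, 0, 0, 0, 0], [0.48, 0, 0, 0.5, 0, 0, 0], [0.48, 0, 0, 2, 0, 0, 0], [0.48, 0, 0, 3, 0, 0, 0], [0.48, 0, 0, 3, 0, 0, 0], [0.48, 0, 0, 3, 0, 0, 0], [0.48, -1, -3, 1.5, 0, 0, 0], [0.48, -1, -3.5, 1, 0, 0, 0], [0.48, -1, -3.5, 0, 0, 0, 0], [0.48, -1, -3.5, 0, 0, 0, 0], [0.48, -1, -3.5, 0, 0, 0, 0], [0.48, -1, -3.5, 0, 0, 0, 0], [0.48, -1, -2.5, 0, 0, 0, 0], [0.48, 0, 0, 0, 0, 0, 0], [0.48, 0, 0, 0, 0, 0, 0], [0.48, 0, 0, 0, 0, 0, 0]])

```text
clock: 16.38
eef_pos: [565.5, -88.7, 300.4]
tool_rot: [2.48, 1.569, 0.776]
force: [0.8, 1.4, 0.2]
width: 41.4
```

```bash
python3 look.py b7
python3 - <<'E'
from h import *
im=cv2.imread("pics/b7w.png");T=np.load("b7.npy");c=ctrl.calibration("wrist")
cv2.imwrite("pics/b7z.png",top(c,im,530,600,-40,40,173,9,T))
E
```

```text
16.3833 [565.4832714  -88.74178773 300.3510818 ] 41.35847013552999
```

View pics/b7w.png

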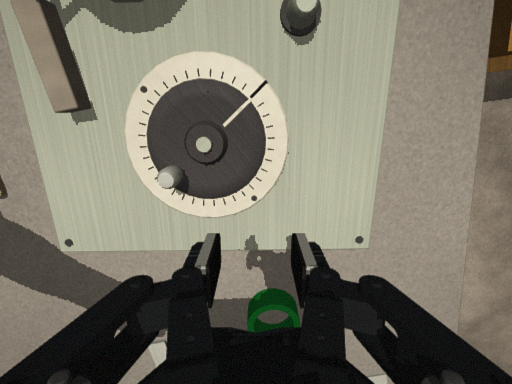

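View pics/b7z.png

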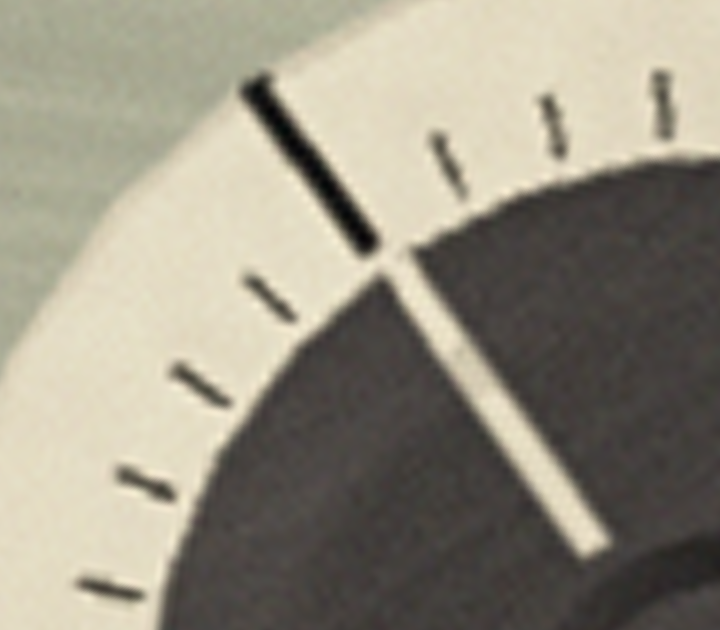

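Run:
```python
from h import *
o=[]
for n in("scene","side"):
    c=ctrl.calibration(n);im=ctrl.get_image(n);x,y=proj(c,[[620,80,200]])[0].astype(int)
    o.append(cv2.resize(im[y-40:y+40,x-40:x+40],None,fx=4.8,fy=4.8,interpolation=cv2.INTER_CUBIC))
    print(n,x,y,[(r['conf'],r['centre']) for r in ctrl.spot_in("lever_ball",n)[:2]])
    q=[[628.5+70*np.cos(np.radians(173.8)-l),72+70*np.sin(np.radians(173.8)-l),208] for l in(1.2,1.35,1.5,1.57)]
    print(((proj(c,[[628.5,72,204]]+q)-[x-40,y-40])*4.8).round(0).tolist())
cv2.imwrite("pics/lev.png",np.hstack(o))
```

```text
scene 320 199 [(0.82, [633.3, 89.6, 198.3]), (0.73, [391.5, 61.4, 185.1])]
[[182.0, 199.0], [317.0, 169.0], [326.0, 181.0], [331.0, 193.0], [332.0, 199.0]]
side 247 132 [(0.47, [631.2, 84.5, 202.7])]
[[215.0, 190.0], [122.0, 147.0], [132.0, 138.0], [144.0, 130.0], [149.0, 127.0]]
```

View pics/lev.png

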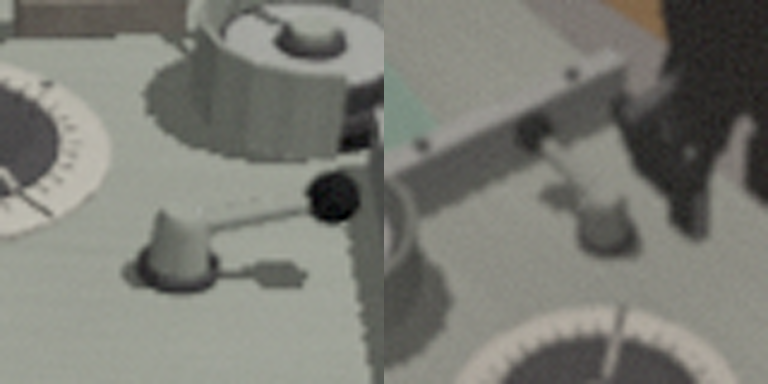

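Call:
arm_command(series=[[0.48, 0, 3.5, 0, 0, 0, 0], [0.48, 0, 3.5, 0, 0, 0, 0], [0.48, 0, 2, 0, 0, 0, 0], [0.48, 0, 0, 0, 0, 0, 0], [0.48, 0, 0, 0, 0, 0, 0], [0.48, 0, 0, 0, 0, 0, 0]])

```text
clock: 17.13
eef_pos: [565.1, -0.2, 300.0]
tool_rot: [0.192, 1.57, -1.514]
force: [-1.0, -0.0, -0.6]
width: 40.9
```

```bash
python3 look.py b8
```

```text
17.1333 [ 5.65134560e+02 -2.13808848e-01  3.00036078e+02] 40.94507976966647
```

View pics/b8w.png

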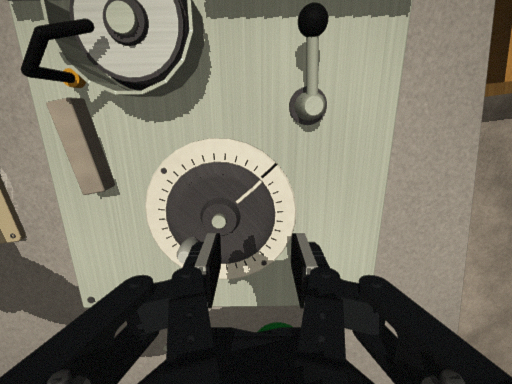

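Run:
```python
from h import *
T=np.load("b8.npy");c=ctrl.calibration("wrist")
b=unproj(c,[[313,20]],208,T)[0];p=unproj(c,[[315,105]],201,T)[0];d=b-p
w=unproj(c,[[219,222]],191,T)[0]
a=np.degrees(np.arctan2(d[1],d[0]));yaw=np.degrees(np.arctan2(*(p-w)[1::-1]))-51.34
e=unproj(c,[[91,300],[215,307],[409,16],[379,288]],165,T)
g=e[2]-e[3];print(b,p,w,'arm',a,'r',np.hypot(*d[:2]),'yaw wheel-pivot',yaw,'edge',np.degrees(np.arctan2(g[1],g[0]))-90)
for y in(-6.7,-5,yaw):print(y,np.radians(180+y-a))
```

```text
[634.59452775 140.27542517 208.        ] [633.03525175  70.28001343 201.        ] [517.93587478 -42.12745317 191.        ] arm 88.72384264223577 r 70.01277745329429 yaw wheel-pivot -7.017904469881813 edge -5.141390014282607
-6.7 1.4761324145778139
-5 1.5058030118617172
-7.017904469881813 1.4705839348715688
```

```bash
python3 -c "
from cell import ctrl
print(ctrl.finish_job(), ctrl.read_state()['force'])"
```

```text
the job is handed in; nothing more can be done
the job is handed in; nothing more can be done
```

The index mark is on the long line and the clamp lever is round to about 1.48 rad of its 1.57. I handed the job in at about 17 s, with the arm lifted clear of the grinder.

I straddled the knob with the fingers part open, so nothing was gripped. One finger pushed the handwheel anticlockwise by about 120°. The lever ball was pushed clockwise the same way. The highest force I read while pushing was about 4 N.

**Mark and line:** in the last wrist pictures the mark sits about 1 to 1.7 mm short of the line, against 3.5 mm allowed. It looked the same before and after the lever was locked. I left this small offset as it was.

**Lever:** estimates from the final wrist picture run from 1.47 to 1.51 rad, depending on which edge I take for the grinder's angle. All are past 1.35, but I did not push hard onto the stop itself. The scene and side pictures also showed the arm pointing at the fence.

**Checks that disagreed:**
- The fingertips were about 40 mm behind the TCP position the robot reported, in all three cameras. I set heights from the pictures because of this.
- The scene and side cameras differed by about 9 mm on the wheel's position, so I relied on the wrist camera.
- The network's spots for the long line and the finger knob were off in places, and both fixed cameras put the ball nearer the pivot than it was. I did not use those.

I never went near the stone, glass, tape or knife and saw no sign that any of them moved, though I did not measure them.

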